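Grade the fresh rolls by size

TASK

Grade all the bread rolls on the baking sheet by size: put them in the tipping pan at the head of the grader and lift the pan's handle to tip them onto the ramp, so that every roll drops through the gap that fits it into its own bin, and leave the pan down at the end. The pan takes about one roll at a time. The ramp does the sorting, so never hold a roll over the ramp or the bins; handle the rolls gently without squeezing them hard, and leave the other things on the counter where they are.

Things in the scene. Friction and masses are not known exactly. Their poses are not given: they have to be found in the camera images.
- grader: The roll grader, a fixed metal stand. Origin on the table, under the head of its ramp, z up. Rolls run along its +y; the bins lie beside the ramp at x -202 to -42 mm, with walls 55 mm high. The tipping pan is at y -180 to 0 mm over a closed housing (x -44 to 44, y -122 to 0 mm) with sloping skirts: to x -98 mm, x 65 mm and y -180 mm at table height. Rails, pan and chutes have a slippery non-stick coating.
- ramp_head (a point): Head of the ramp, mid-lane, 175 mm up. The ramp is a lane 80 mm wide (the grader's x -40 to 40 mm), 300 mm long, dropping 12 degrees towards +y; side walls stand 30 mm above it. Its floor is two rails with a lengthwise gap between them: 51.5 mm wide over the first 100 mm, then 63 mm, then the full 80 mm.
- ramp_end (a point): End of the ramp, mid-lane, 111 mm up. A roll rides on the rails until the gap is wider than itself, drops through there, and a sloping floor below leads it out towards the grader's -x into the open bin beside that section.
- pan (a joint): Angle of the tipping pan (rad), hinged across the head of the ramp: 0 = down at rest (floor leaning 5 degrees back, so a roll stays against the rear wall), growing as the handle end is lifted, 0.60 at its stop. It falls back by its own weight; lifting takes 2 to 3 N at the handle. From about 0.3 a roll in it runs out onto the ramp.
- pan_handle (a point): Centre of the pan's handle: a black round bar 12 mm thick, 84 mm long, parallel to the grader's x, on two arms 72 mm apart, 45 mm behind the pan's rear wall. About 182 mm above the table when down. It swings about the hinge, which lies along the grader's x at y -2 mm, z 178 mm (handle 179 mm from it).
- pan_seat (a point): Middle of the tipping pan's floor (top face); moves with the pan. The pan is a steel tray 76 mm wide inside (along the grader's x) and 122 mm long (along y), side walls 26 mm, rear wall 30 mm, open towards the ramp. Best entered with the fingers closing along the grader's y.
- sheet: Fixed baking sheet on which the rolls lie, 280 mm (its x) by 320 mm (its y); floor 3 mm above the table, rim 18 mm above the table. Origin: centre, at table height.
- bin_small (a point): Middle of the flat floor (6 mm above the table) of the bin for the small rolls, 157 mm along the grader's x by 95 mm along its y.
- bin_medium (a point): Middle of the flat floor (6 mm above the table) of the bin for the medium rolls, 157 mm along the grader's x by 95 mm along its y.
- bin_large (a point): Middle of the flat floor (6 mm above the table) of the bin for the large rolls, 157 mm along the grader's x by 95 mm along its y.
- small_1_center (a point): Centre of a small bread roll: a crusty ball 46 mm across with a pale cross cut in its crust, 30 g. It may be absent. It is soft inside: its crust cracks if the fingers press it with more than 70 N in all (both fingers added up); a grip of 20 N holds it safely.
- small_2_center (a point): Centre of a small bread roll: a crusty ball 46 mm across with a pale cross cut in its crust, 30 g. It may be absent. It is soft inside: its crust cracks if the fingers press it with more than 70 N in all (both fingers added up); a grip of 20 N holds it safely.
- medium_1_center (a point): Centre of a medium bread roll: a crusty ball 57 mm across with a pale cross cut in its crust, 50 g. It may be absent. It is soft inside: its crust cracks if the fingers press it with more than 70 N in all (both fingers added up); a grip of 20 N holds it safely.
- medium_2_center (a point): Centre of a medium bread roll: a crusty ball 57 mm across with a pale cross cut in its crust, 50 g. It may be absent. It is soft inside: its crust cracks if the fingers press it with more than 70 N in all (both fingers added up); a grip of 20 N holds it safely.
- large_1_center (a point): Centre of a large bread roll: a crusty ball 69 mm across with a pale cross cut in its crust, 80 g. It may be absent. It is soft inside: its crust cracks if the fingers press it with more than 70 N in all (both fingers added up); a grip of 20 N holds it safely.
- large_2_center (a point): Centre of a large bread roll: a crusty ball 69 mm across with a pale cross cut in its crust, 80 g. It may be absent. It is soft inside: its crust cracks if the fingers press it with more than 70 N in all (both fingers added up); a grip of 20 N holds it safely.
- sanitiser: Bystander: white bottle 48 mm across, 170 mm high. Origin: centre of its underside.
- jam_jar: Bystander: jam jar 68 mm across, 85 mm high. Origin: centre of its underside.
- loaf_tin: Bystander: tin loaf 75 by 150 by 70 mm (y is its length). Origin: centre of its underside.
- bag_box: Bystander: cardboard box 75 by 110 by 50 mm. Origin: centre of its underside.

How it is judged:
On the way, in this order (a step that is already met when the one before it is completed fails the run):
1. a roll lies in the tipping pan while the pan is down (value of joint pan below 0.1 rad and ((x of small_1_center in the frame of grader between -0.04 and 0.04 m and y of small_1_center in the frame of grader between -0.13 and 0.005 m and z of small_1_center in the frame of grader between 0.17 and 0.235 m) or (x of small_2_center in the frame of grader between -0.04 and 0.04 m and y of small_2_center in the frame of grader between -0.13 and 0.005 m and z of small_2_center in the frame of grader between 0.17 and 0.235 m) or (x of medium_1_center in the frame of grader between -0.04 and 0.04 m and y of medium_1_center in the frame of grader between -0.13 and 0.005 m and z of medium_1_center in the frame of grader between 0.17 and 0.235 m) or (x of medium_2_center in the frame of grader between -0.04 and 0.04 m and y of medium_2_center in the frame of grader between -0.13 and 0.005 m and z of medium_2_center in the frame of grader between 0.17 and 0.235 m) or (x of large_1_center in the frame of grader between -0.04 and 0.04 m and y of large_1_center in the frame of grader between -0.13 and 0.005 m and z of large_1_center in the frame of grader between 0.17 and 0.235 m) or (x of large_2_center in the frame of grader between -0.04 and 0.04 m and y of large_2_center in the frame of grader between -0.13 and 0.005 m and z of large_2_center in the frame of grader between 0.17 and 0.235 m))), for 0.2 s.
2. the pan is tipped (value of joint pan above 0.25 rad), for 0.1 s.
At the end, for the whole second after the job is handed in: every roll that is present lies at rest (slower than 50 mm/s) in the bin beside the ramp section of its size or on the chute that leads into it (its centre lower than 100 mm above the table), and the pan is down (joint below 0.08 rad) (x of small_1_center in the frame of grader between -0.205 and 0.045 m and y of small_1_center in the frame of grader between 0 and 0.1 m and z of each of small_1_center, small_2_center, medium_1_center, medium_2_center, large_1_center, large_2_center in the frame of grader below 0.1 m and linear speed of each of small_1, small_2, medium_1, medium_2, large_1, large_2 below 0.05 m/s and x of small_2_center in the frame of grader between -0.205 and 0.045 m and y of small_2_center in the frame of grader between 0 and 0.1 m and x of medium_1_center in the frame of grader between -0.205 and 0.045 m and y of medium_1_center in the frame of grader between 0.1 and 0.2 m and x of medium_2_center in the frame of grader between -0.205 and 0.045 m and y of medium_2_center in the frame of grader between 0.1 and 0.2 m and x of large_1_center in the frame of grader between -0.205 and 0.045 m and y of large_1_center in the frame of grader between 0.2 and 0.305 m and x of large_2_center in the frame of grader between -0.205 and 0.045 m and y of large_2_center in the frame of grader between 0.2 and 0.305 m and value of joint pan below 0.08 rad); the robot touches nothing.
It fails at once if a roll is squeezed with more than 70 N (contact force between the fingers and small_1 above 70 N or contact force between the fingers and small_2 above 70 N or contact force between the fingers and medium_1 above 70 N or contact force between the fingers and medium_2 above 70 N or contact force between the fingers and large_1 above 70 N or contact force between the fingers and large_2 above 70 N).
It fails at once if a roll is held or pushed by the gripper over the ramp or the bins (past the head of the ramp by more than 35 mm) ((contact force between the fingers and small_1 above 0.5 N and x of small_1_center in the frame of grader between -0.21 and 0.05 m and y of small_1_center in the frame of grader between 0.035 and 0.31 m) or (contact force between the fingers and small_2 above 0.5 N and x of small_2_center in the frame of grader between -0.21 and 0.05 m and y of small_2_center in the frame of grader between 0.035 and 0.31 m) or (contact force between the fingers and medium_1 above 0.5 N and x of medium_1_center in the frame of grader between -0.21 and 0.05 m and y of medium_1_center in the frame of grader between 0.035 and 0.31 m) or (contact force between the fingers and medium_2 above 0.5 N and x of medium_2_center in the frame of grader between -0.21 and 0.05 m and y of medium_2_center in the frame of grader between 0.035 and 0.31 m) or (contact force between the fingers and large_1 above 0.5 N and x of large_1_center in the frame of grader between -0.21 and 0.05 m and y of large_1_center in the frame of grader between 0.035 and 0.31 m) or (contact force between the fingers and large_2 above 0.5 N and x of large_2_center in the frame of grader between -0.21 and 0.05 m and y of large_2_center in the frame of grader between 0.035 and 0.31 m)).
It fails at once if another thing on the counter is pushed more than 50 mm away or knocked over (distance of any of sanitiser, jam_jar, loaf_tin, bag_box from where it was at the start of the episode above 0.05 m or angle between any of sanitiser, jam_jar, loaf_tin, bag_box's own z axis and vertical above 0.6 rad).
Of small_1, small_2, medium_1, medium_2, large_1, large_2 only 4 to 6 are there at a start; the rules pass over those that are not, and their reading is None.
At some moment in a run one of small_1, small_2, medium_1, medium_2, large_1, large_2 may be knocked a few centimetres aside while the robot is not near it.
Once in a run the grip may slacken for a moment while it holds something.
It also fails if it takes over 210 s, if anything falls off the work surface, if the arm or the gripper's body presses on something with over 40 N, if the wrist force passes 120 N, or if a joint passes its speed limit or range.

ROBOT

A 7-joint arm with a two-finger parallel gripper is mounted at the origin on the work surface. World frame = base frame: x ahead of the robot, y to its left, z up, the work surface at z = 0. Lengths are in m, angles in rad, forces in N, time in s.
With the tool pointing down it reaches from about 0.425 to 0.925 m from the base axis. Payload 6.8 kg.
Tool frame: the origin (TCP) lies on the front face of the gripper's body, between the roots of the fingers; the fingertips stand 73 mm ahead of it and the grasp point (between the pads) lies 54 mm ahead of it; z points along the fingers, y is the direction in which the jaws open and shut (so a half turn about z gives the same grasp; the last joint's range is limited). The gripper opens to 85 mm and grips with 20 to 120 N. Pads are 22 mm wide; open, the fingers measure 114 mm over their backs; the gripper's body (76 mm by 85 mm) begins 54 mm behind the grasp point. The pads swing forward as they close: fully open they stand 13 mm farther back than shut.
Start: joints at [-1.337, 0.477, 0.022, 1.555, -0.011, 1.109, -0.083], TCP at [0.226, 0.636, 0.304] pointing down, gripper open.
Joint ranges: [-2.96, 2.96], [-0.34, 2.1], [-1.41, 1.46], [0.24, 2.44], [-1.37, 4.51], [0.17, 1.92], [-2.96, 2.96]. Speed limits (rad/s): [2.39, 2.39, 3.14, 3.14, 3.14, 3.14, 3.14].

INTERFACE

Orientations are given as a rotation vector (axis times angle).
In Python, from bench import * gives the robot as it stands.
- The arm moves only by the tool jog_arm, never from a script. Its argument "plan" is a list of rows, each a list of 2 entries, a list of its own where there are three numbers: the shift along the world's x, y, z in cm, then the turn about the world's z in rad. In form: [[[tx, ty, tz], twist], ...]. A call has 1 to 12 rows; each row shifts and turns the commanded pose from where the row before left it; what a row does not reach is not made up. A row lasts 1/10 s, in which the tool goes at most 50 mm and 8.59 degrees, less where a joint would pass 70% of its speed; a pose out of reach is approached as far as the arm can. A call is refused whole if a number of a shift passes 5 or a number of a turn 0.15, either way. A call with a gripper value outside its range is refused whole. "hand" is the finger opening in cm, from 0 to 8.54, set as the call begins (left out, the last holds). The fingers move at their own pace and stop on an object; "grip_force" is the grip in N (left out, the last holds). Time passes only in rows, so rows that do not move let the fingers close. It gives the time, the measured TCP pose, the force and the opening at its end, in the units of the state.
- get_obs(): the state, without advancing time (a new reading comes with each control period).
- grab_frame(name): name is "scene" or "top" or "wrist"; returns the picture (480x640x3 uint8, red, green, blue); there is no depth.
- get_calibration(name): a dict with "intrinsics" (3x3 intrinsics, pixels), "xyz" and "orientation" of the camera in the world. Camera axes: x right, y down, z forward; pixel columns grow to the right and rows downward; lengths in m; the calibration is good to about 2 mm. A picture is of the moment at which its call begins: read the wrist's pose just before it. get_calibration takes no time and is no camera call; for the wrist camera it gives the pose at the moment of the call.
- hand_in(): hands the job in, once; it reports no verdict.
The state is a dict: "clock": time; "joints": joint angles; "qvel": joint speeds; "tau": joint torques, N m; "tcp_pos": TCP position; "orientation": TCP orientation; "contact_force": force on the tool from outside, world axes, zero at the start; "moment": the same for the moment, N m; "grip_width": finger opening in m.
Only numpy, scipy, OpenCV 4.12 (cv2) and the standard library are available. Lean on these libraries where they do the work, as an engineer would, in place of code of your own. Each camera call takes 0.05 s, during which the arm holds its last target. There are 200 camera calls.

## Working session

There is one attempt and no reset: what is moved stays moved. The work goes in short steps, Python scripts to look and compute and a tool call to move; the robot and the scene stay as the last step left them, time stands still between calls to the robot, and variables do not carry over. Pictures are saved under pics/ and viewed, about 12 in all and at most 16, crops included, and the job is handed in when it is done.

Besides the shell and the picture viewer there is one more tool, called after "Call:" as name([rows], argument=value, ...), one row to a line, values as JSON. jog_arm: Moves the arm, as the interface text tells. Its arguments: {"type":"object","properties":{"plan":{"type":"array","items":{"type":"array"}},"hand":{"type":"number"},"grip_force":{"type":"number"}},"required":["plan"]}

```bash
mkdir -p pics; ls
python3 - <<'E'
from bench import *
import cv2
o=get_obs();print(o)
for n in("top","scene"):
    im=grab_frame(n);cv2.imwrite(f"pics/{n}0.png",im[...,::-1]);print(n,get_calibration(n))
E
```

```text
pics
{'clock': 0.0, 'joints': array([-1.33705762,  0.47778095,  0.02233281,  1.55642432, -0.01152337,
        1.10926578, -0.08307191]), 'qvel': array([ 1.53303456e-05,  2.95316929e-04,  8.71471947e-04,  8.37016739e-04,
       -1.31161592e-03, -2.81467140e-04,  1.08669592e-03]), 'tau': array([-6.31594794e-04, -5.96453619e+01,  1.60765328e+00, -2.81199324e+01,
        1.24118550e-02,  9.16584424e-03,  7.85843241e-06]), 'tcp_pos': array([0.22612014, 0.63553187, 0.30294974]), 'orientation': array([-5.34244504e-01, -3.09563593e+00,  2.73291276e-03]), 'contact_force': array([-0.19597045, -0.57363509,  0.59992197]), 'moment': array([ 0.02686599,  0.05357367, -0.01118563]), 'grip_width': 0.08531020194258127}
top {'intrinsics': array([[468.25496768,   0.        , 321.25534178],
       [  0.        , 468.25496768, 237.46240905],
       [  0.        ,   0.        ,   1.        ]]), 'xyz': array([0.50616913, 0.03619471, 1.40794969]), 'orientation': array([-2.19653401,  2.18320435, -0.07405745])}
scene {'intrinsics': array([[545.99691947,   0.        , 320.07333023],
       [  0.        , 545.99691947, 236.6398174 ],
       [  0.        ,   0.        ,   1.        ]]), 'xyz': array([ 1.19194071, -0.32161342,  1.09566092]), 'orientation': array([-2.19437956, -1.27869699,  0.41342632])}
```

View pics/top0.png

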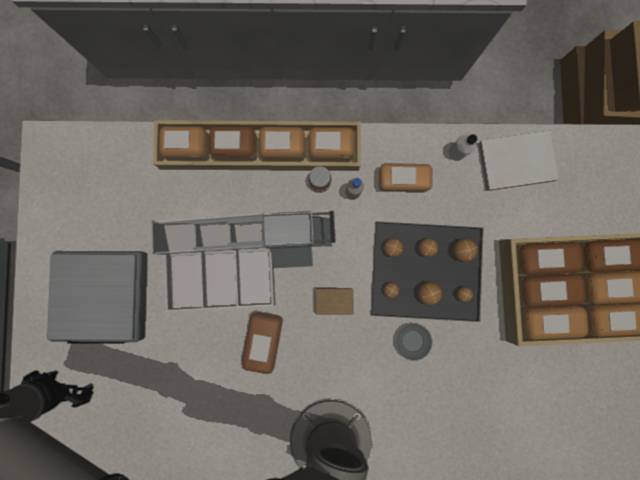

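View pics/scene0.png

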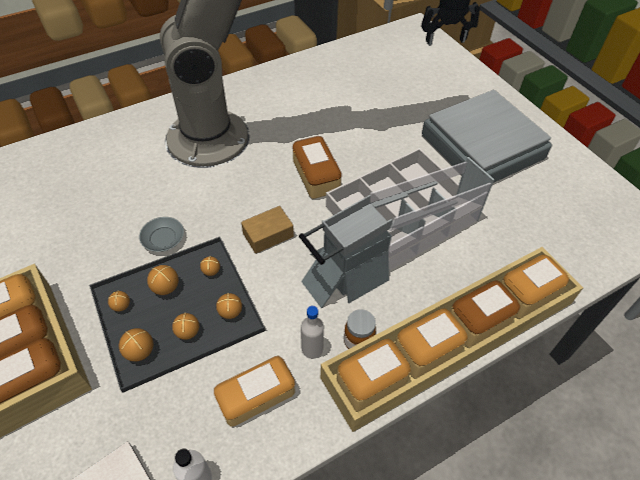

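The top view shows six rolls on the sheet at pixel x 390–466, y 246–296. The grader runs to image left (world +y), with the handle near (328,228) and the bins towards world −x. I'll zoom in on the grader and measure the rolls.

```bash
cat > h.py <<'E'
from bench import *
import cv2, numpy as np
from scipy.spatial.transform import Rotation as R
def ray(c,u,v,z):
    d=R.from_rotvec(c["orientation"]).apply(np.linalg.solve(c["intrinsics"],[u,v,1.]))
    return c["xyz"]+d*(z-c["xyz"][2])/d[2]
def proj(c,p):
    q=c["intrinsics"]@R.from_rotvec(c["orientation"]).inv().apply(np.array(p)-c["xyz"]); return q[:2]/q[2]
def rolls(im,c,box=(375,225,482,320)):
    hsv=cv2.cvtColor(im,cv2.COLOR_RGB2HSV)
    m=cv2.inRange(hsv,(3,70,60),(28,255,255))
    k=np.zeros_like(m);x0,y0,x1,y1=box;k[y0:y1,x0:x1]=255
    m=cv2.morphologyEx(m&k,cv2.MORPH_CLOSE,np.ones((3,3),np.uint8))
    out=[]
    for t in cv2.findContours(m,cv2.RETR_EXTERNAL,cv2.CHAIN_APPROX_NONE)[0]:
        a=cv2.contourArea(t)
        if a<60: continue
        (u,v),r=cv2.minEnclosingCircle(t)
        d=2*np.sqrt(a/np.pi)/468.25*(1.408-.03)
        s=min((.046,.057,.069),key=lambda q:abs(q-d))
        out.append((s,d,u,v,ray(c,u,v,.003+s/2)))
    return out
def say():
    o=get_obs();print("t",round(o["clock"],2),o["tcp_pos"].round(4),o["orientation"].round(3),"F",o["contact_force"].round(1),"w",round(o["grip_width"],4))
E
python3 - <<'E'
from h import *
im=cv2.imread("pics/top0.png")[...,::-1].copy();c=get_calibration("top")
for s,d,u,v,p in rolls(im,c): print(s,round(d,4),round(u,1),round(v,1),p.round(4))
cr=im[195:320,140:345]
cv2.imwrite("pics/crop1.png",cv2.resize(cr,None,fx=3.9,fy=3.9,interpolation=cv2.INTER_CUBIC)[...,::-1])
sc=cv2.imread("pics/scene0.png");cv2.imwrite("pics/crop2.png",cv2.resize(sc[140:310,290:500],None,fx=3.5,fy=3.5,interpolation=cv2.INTER_CUBIC))
E
```

```text
0.046 0.0434 464.5 294.5 [ 0.4305 -0.3892  0.026 ]
0.069 0.0661 429.8 293.3 [ 0.4341 -0.2846  0.0375]
0.046 0.0429 391.0 289.6 [ 0.4434 -0.1733  0.026 ]
0.069 0.0666 465.4 249.8 [ 0.5614 -0.3902  0.0375]
0.057 0.0537 428.2 247.3 [ 0.5682 -0.2825  0.0315]
0.057 0.0536 393.2 247.1 [ 0.5684 -0.1794  0.0315]
```

View pics/crop1.png

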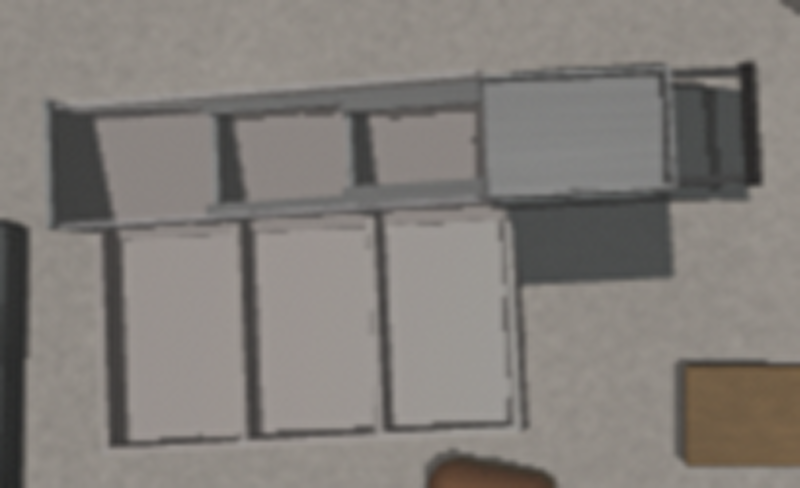

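View pics/crop2.png

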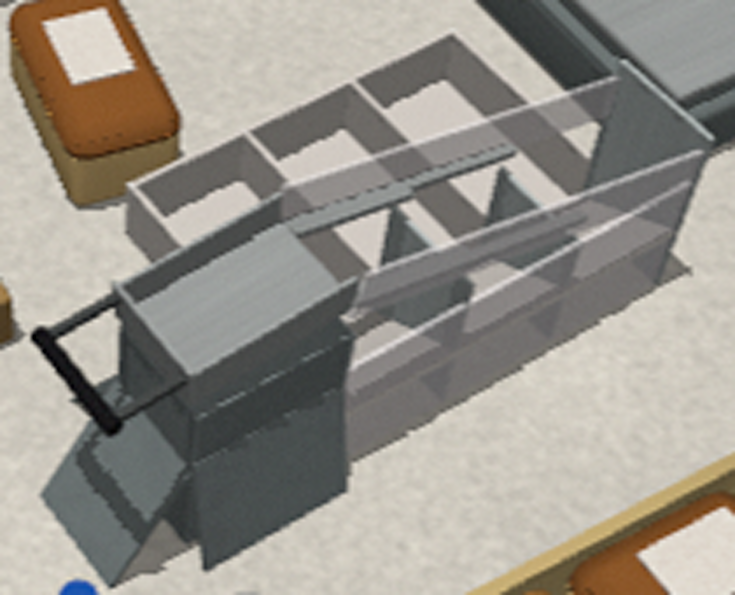

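The crops show the handle bar's centre at about (332,227), with its ends at crop (748,63) and (752,184). The outer bin wall top runs from (112,444) to (525,428), which gives the yaw.

Run:
```python
from h import *
c=get_calibration("top")
f=lambda u,v,z: ray(c,140+u/3.9-.37,195+v/3.9-.37,z)
a,b=f(112,444,.055),f(525,428,.055);print("bin",a,b,np.linalg.norm(a-b))
yaw=np.arctan2(-(a-b)[0],(a-b)[1]);print("yaw",yaw)
h=[f(748,63,.182),f(752,184,.182)];print("handle",h,np.mean(h,0),np.linalg.norm(h[0]-h[1]))
r=[f(665,66,.197),f(668,190,.197)];print("rear",r,np.linalg.norm(r[0]-r[1]))
hc=np.mean(h,0)[:2]
for y in (yaw,):
    Rz=np.array([[np.cos(y),-np.sin(y)],[np.sin(y),np.cos(y)]])
    o=hc-Rz@[0,-.181];print("origin from handle",o)
    print("origin from bin corner", a[:2]-Rz@[-.204,.302], b[:2]-Rz@[-.204,-.002])
    print("rear in g",[Rz.T@(q[:2]-o) for q in r])
    s=get_calibration("scene")
    print([proj(s,[*hc,.182])],"seen crop2 ~",290+75/3.5,140+380/3.5)
    print("ori of tool yaw", R.from_rotvec(get_obs()["orientation"]).as_matrix().round(3))
```

```text
bin [0.38735651 0.46933691 0.055     ] [0.40076771 0.16624697 0.055     ] 0.30338650507840975
yaw 0.04421939591104426
handle [array([0.65623606, 0.00655688, 0.182     ]), array([0.57442402, 0.00349226, 0.182     ])] [0.61533004 0.00502457 0.182     ] 0.08186941918212205
rear [array([0.65203565, 0.06226073, 0.197     ]), array([0.56925608, 0.05964633, 0.197     ])] 0.08282084546207956
origin from handle [0.60732894 0.18584764]
origin from bin corner [0.604507   0.17664994] [0.60447988 0.17726284]
rear in g [array([ 0.03919985, -0.12544236]), array([-0.04361437, -0.12439493])]
[array([311.75997002, 249.59918448])] seen crop2 ~ 311.42857142857144 248.57142857142856
ori of tool yaw [[-0.942  0.335 -0.   ]
 [ 0.335  0.942 -0.002]
 [-0.    -0.002 -1.   ]]
```

Call:
jog_arm([
  [[1.9,-4.5,0],0.13],
  [[1.9,-4.5,0],0.13],
  [[1.9,-4.5,0],0.126],
  [[1.9,-4.5,0],0],
  [[1.9,-4.5,0],0],
  [[1.9,-4.5,0],0],
  [[1.9,-4.5,0],0],
  [[1.9,-4.5,0],0],
  [[1.9,-4.5,0],0],
  [[1.9,-4.5,0],0],
  [[1.9,-4.5,0],0],
  [[1.9,-4.5,0],0],
], hand=8.5, grip_force=20)

```text
clock: 1.3
tcp_pos: [0.4544, 0.094, 0.3039]
orientation: [-0.07, 3.141, 0.0]
contact_force: [1.3, 0.4, 0.2]
grip_width: 0.085
```

Call:
jog_arm([
  [[1.9,-4.6,0],0],
  [[1.9,-4.6,0],0],
  [[1.9,-4.6,0],0],
  [[1.9,-4.5,0],0],
  [[1.9,-4.5,0],0],
  [[1.9,-4.5,0],0],
  [[0,0,0],0],
  [[0,0,0],0],
])

```text
clock: 2.1
tcp_pos: [0.5679, -0.1784, 0.3032]
orientation: [0.065, -3.14, 0.0]
contact_force: [-0.2, -0.5, -0.7]
grip_width: 0.085
```

```bash
cat > look.py <<'E'
from h import *
import sys
say();m=R.from_rotvec(get_obs()["orientation"]).as_matrix();print("yaw y-axis",np.arctan2(-m[0,1],m[1,1]).round(3))
im=grab_frame("top")
if len(sys.argv)>1: cv2.imwrite(sys.argv[1],im[...,::-1])
for s,d,u,v,p in rolls(im,get_calibration("top")): print(s,round(d,4),round(u,1),round(v,1),p.round(4))
E
python3 look.py
```

```text
t 2.1 [ 0.5679 -0.1784  0.3032] [ 0.065 -3.14   0.   ] F [-0.2 -0.5 -0.7] w 0.085
yaw y-axis 0.041
0.046 0.0437 464.7 294.0 [ 0.4319 -0.3897  0.026 ]
0.046 0.0434 391.2 289.7 [ 0.4433 -0.1739  0.026 ]
0.046 0.0346 393.0 249.5 [ 0.5615 -0.1796  0.026 ]
0.046 0.0435 467.5 250.5 [ 0.5598 -0.3999  0.026 ]
```

Call:
jog_arm([
  [[0,0,-5],0],
  [[0,0,-5],0],
  [[0,0,-5],0],
  [[0,0,-3.5],0],
  [[0,0,-1.5],0],
  [[0,0,-1.5],0],
  [[0,0,0],0],
  [[0,0,0],0],
])

```text
clock: 2.95
tcp_pos: [0.5691, -0.177, 0.0902]
orientation: [-0.07, 3.139, -0.0]
contact_force: [-0.9, -0.7, 0.2]
grip_width: 0.0849
```

Call:
jog_arm([
  [[0,0,0],0],
  [[0,0,0],0],
  [[0,0,0],0],
  [[0,0,0],0],
  [[0,0,0],0],
  [[0,0,0],0],
  [[0,0,2],0],
  [[0,0,4],0],
  [[0,0,5],0],
  [[0,0,5],0],
  [[0,0,5],0],
  [[0,0,0],0],
], hand=4, grip_force=20)

```text
clock: 4.15
tcp_pos: [0.5712, -0.1786, 0.3067]
orientation: [-0.068, 3.128, -0.004]
contact_force: [0.8, -0.5, -0.0]
grip_width: 0.0557
```

```bash
python3 look.py pics/g1.png; python3 -c "
from h import *
cv2.imwrite('pics/w1.png',grab_frame('wrist')[...,::-1])"
```

```text
t 4.15 [ 0.5712 -0.1786  0.3067] [-0.068  3.128 -0.004] F [ 0.8 -0.5 -0. ] w 0.0557
yaw y-axis 0.044
0.046 0.0436 464.7 294.0 [ 0.4319 -0.3897  0.026 ]
0.046 0.0432 391.2 289.7 [ 0.4433 -0.1739  0.026 ]
0.046 0.0418 468.0 250.5 [ 0.5599 -0.4014  0.026 ]
```

View pics/w1.png

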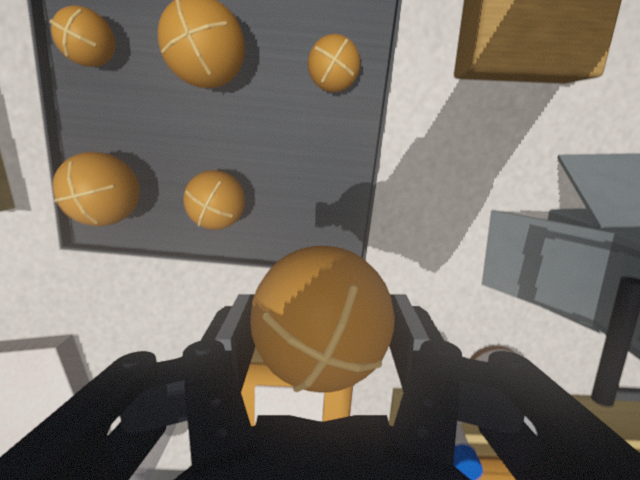

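The wrist view shows the medium roll held between the pads at about (322,318), so I'm carrying it to the pan.

Call:
jog_arm([
  [[0.3,2.8,0.4],0],
  [[0.5,4,0.4],0],
  [[0.5,4,0.4],0],
  [[0.5,4,0],0],
  [[0.5,4,0],0],
  [[0.5,4,0],0],
  [[0.5,4,0],0],
  [[0.4,2.6,0],0],
  [[0,1,0],0],
  [[0,0,0],0],
  [[0,0,0],0],
])

```text
clock: 5.35
tcp_pos: [0.6049, 0.1249, 0.3101]
orientation: [0.066, -3.139, 0.003]
contact_force: [-0.1, -0.7, -0.7]
grip_width: 0.0559
```

```bash
python3 -c "
from h import *
say();cv2.imwrite('pics/w2.png',grab_frame('wrist')[...,::-1])"
```

```text
t 5.35 [0.6049 0.1249 0.3101] [ 6.600e-02 -3.139e+00  3.000e-03] F [-0.1 -0.7 -0.7] w 0.0559
```

View pics/w2.png

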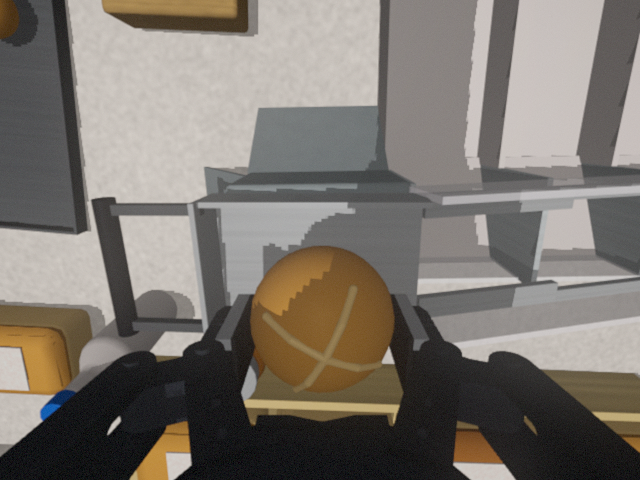

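Call:
jog_arm([
  [[0.3,0,-1.5],0],
  [[0,0,-1.5],0],
  [[0,0,-1.0],0],
  [[0,0,-0.7],0],
  [[0,0,0],0],
  [[0,0,0],0],
  [[0,0,0],0],
])

```text
clock: 6.1
tcp_pos: [0.6086, 0.1271, 0.2645]
orientation: [-0.069, 3.14, 0.001]
contact_force: [0.2, -0.2, -0.1]
grip_width: 0.0556
```

Call:
jog_arm([
  [[0,0,0],0],
  [[0,0,0],0],
  [[0,0,0],0],
  [[0,0,0],0],
  [[0,0,1.5],0],
  [[0,0,3],0],
  [[0,0,3],0],
  [[0,-2,3],0],
  [[0,-4,2],0],
  [[0,-4,0],0],
  [[0,-2,0],0],
  [[0,0,0],0],
], hand=7.4)

```text
clock: 7.3
tcp_pos: [0.6081, 0.0022, 0.3908]
orientation: [-0.059, 3.139, -0.002]
contact_force: [0.4, 0.6, -0.8]
grip_width: 0.0742
```

```bash
python3 look.py pics/t2.png; python3 -c "
from h import *
w=grab_frame('wrist');cv2.imwrite('pics/w3.png',w[...,::-1])
c=get_calibration('wrist');print('handle px',proj(c,[.6153,.005,.182]))"
```

```text
t 7.3 [0.6081 0.0022 0.3908] [-5.900e-02  3.139e+00 -2.000e-03] F [ 0.4  0.6 -0.8] w 0.0742
yaw y-axis 0.037
0.046 0.0437 464.7 294.0 [ 0.4319 -0.3897  0.026 ]
0.069 0.0667 429.8 293.2 [ 0.4343 -0.2845  0.0375]
0.046 0.0432 391.0 289.6 [ 0.4434 -0.1733  0.026 ]
0.069 0.067 465.2 250.0 [ 0.5608 -0.3896  0.0375]
0.057 0.0539 428.1 247.2 [ 0.5686 -0.2821  0.0315]
handle px [318.40957356 237.18717191]
```

View pics/w3.png

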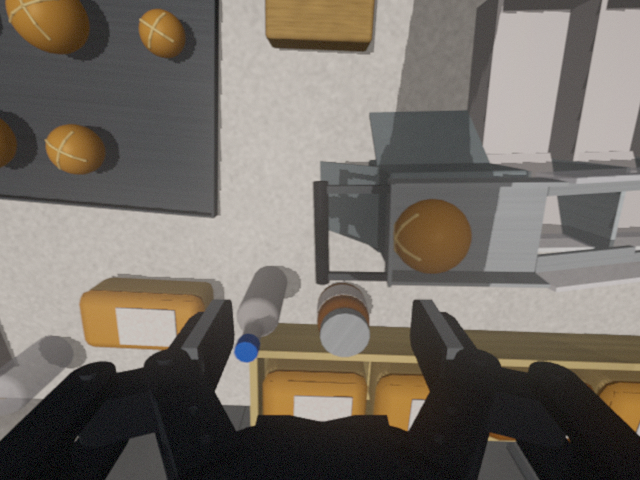

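The medium roll sits in the pan at about (432,236) and the handle is at about (321,232), within 3 mm of my estimate. Next I'll grip the handle and tip.

Call:
jog_arm([
  [[0.5,0.4,-4],0],
  [[0,0,-4],0],
  [[0,0,-3],0],
  [[0,0,-2.2],0],
  [[0,0,-1.2],0],
  [[0,0,-0.8],0],
  [[0,0,0],0],
  [[0,0,0],0],
], hand=4)

```text
clock: 8.2
tcp_pos: [0.6139, 0.0113, 0.238]
orientation: [-0.07, 3.139, 0.0]
contact_force: [0.3, 0.7, -0.3]
grip_width: 0.0399
```

Call:
jog_arm([
  [[0,0,0],0],
  [[0,0,0],0],
  [[0,0,0],0],
  [[0,0,0],0],
  [[0,0,0],0],
  [[0,0,0],0],
], hand=0.6, grip_force=30)

```text
clock: 8.8
tcp_pos: [0.6141, 0.0047, 0.2387]
orientation: [-0.062, 3.138, -0.01]
contact_force: [1.1, -13.6, 3.7]
grip_width: 0.0109
```

```bash
python3 -c "
from h import *
say()"
```

```text
t 8.8 [0.6141 0.0047 0.2387] [-0.062  3.138 -0.01 ] F [  1.1 -13.6   3.7] w 0.0109
```

Call:
jog_arm([
  [[0,-0.2,0.5],0],
  [[0,0,0.8],0],
  [[0,0.1,0.8],0],
  [[0,0.1,0.8],0],
  [[0,0.2,0.8],0],
  [[0,0.2,0.8],0],
  [[0,0.2,0.8],0],
  [[0,0.3,0.8],0],
  [[0,0.3,0.8],0],
  [[0,0.3,0.7],0],
  [[0,0,0],0],
  [[0,0,0],0],
])

```text
clock: 10.0
tcp_pos: [0.6132, 0.0221, 0.3142]
orientation: [-0.065, 3.14, -0.007]
contact_force: [-1.4, -8.0, 1.3]
grip_width: 0.0105
```

```bash
python3 -c "
from h import *
say();cv2.imwrite('pics/s1.png',grab_frame('scene')[130:310,270:510,::-1].repeat(3,0).repeat(3,1))"
```

```text
t 10.0 [0.6132 0.0221 0.3142] [-0.065  3.14  -0.007] F [-1.4 -8.   1.3] w 0.0105
```

View pics/s1.png

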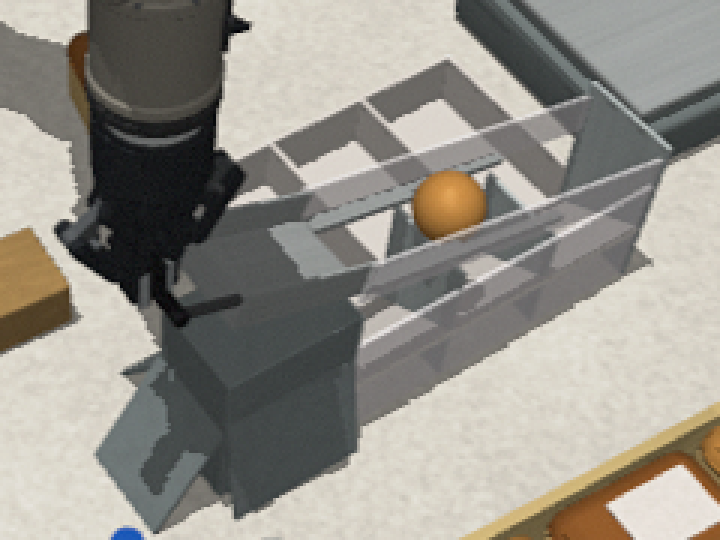

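The pan is tipped and the medium roll is on the ramp at crop (450,205), entering the medium section. I'm lowering the pan.

Call:
jog_arm([
  [[0,0,0],0],
  [[0,-0.3,-0.9],0],
  [[0,-0.3,-1.0],0],
  [[0,-0.3,-1.1],0],
  [[0,-0.3,-1.1],0],
  [[0,-0.2,-1.1],0],
  [[0,-0.1,-1.1],0],
  [[0,-0.1,-0.9],0],
  [[0,0,-0.4],0],
  [[0,0,0],0],
  [[0,0,0],0],
])

```text
clock: 11.15
tcp_pos: [0.6141, 0.0046, 0.2387]
orientation: [-0.063, 3.138, -0.009]
contact_force: [0.5, -11.2, 5.1]
grip_width: 0.0107
```

Call:
jog_arm([
  [[0,0,0],0],
  [[0,0,0],0],
  [[0,0,0],0],
  [[0,0,0],0],
  [[0,0,2],0],
  [[0,-2,4],0],
  [[0,-4,3],0],
  [[0,-5,0],0],
  [[0,-5,0],0],
  [[0,0,0],0],
], hand=4)

```text
clock: 12.15
tcp_pos: [0.6115, -0.1593, 0.3279]
orientation: [-0.051, 3.14, -0.008]
contact_force: [-0.5, -0.8, -0.1]
grip_width: 0.0401
```

```bash
cat > chk.py <<'E'
from h import *
say();im=grab_frame('scene');c=get_calibration('scene')
# grader bins: roll blobs inside the grader region (scene view), cast to z=0.035 -> grader frame
m=cv2.inRange(cv2.cvtColor(im,cv2.COLOR_RGB2HSV),(5,100,90),(25,255,255))
k=np.zeros_like(m);poly=np.array([proj(c,p) for p in [(.56,.06,.17),(.39,.17,.03),(.39,.48,.03),(.63,.48,.1),(.66,.06,.17)]],np.int32)
cv2.fillPoly(k,[poly],255);m&=k
n,_,st,ce=cv2.connectedComponentsWithStats(m)
y=.044
for i in range(1,n):
    if st[i,4]<15: continue
    p=ray(c,*ce[i],.035);d=p[:2]-np.array([.606,.182]);print("blob",st[i,4],ce[i].round(),"g xy",(np.array([[np.cos(y),np.sin(y)],[-np.sin(y),np.cos(y)]])@d).round(3))
cv2.imwrite('pics/chk.png',cv2.resize(im[130:310,270:510],None,fx=3,fy=3)[...,::-1])
E
python3 chk.py; python3 look.py
```

```text
t 12.15 [ 0.6115 -0.1593  0.3279] [-0.051  3.14  -0.008] F [-0.5 -0.8 -0.1] w 0.0401
blob 275 [380. 181.] g xy [-0.184  0.153]
t 12.2 [ 0.6122 -0.1548  0.3273] [-5.800e-02  3.141e+00 -3.000e-03] F [-0.7  0.5  0.5] w 0.04
yaw y-axis 0.037
0.046 0.0437 464.7 294.0 [ 0.4319 -0.3897  0.026 ]
0.069 0.0667 465.3 249.8 [ 0.5615 -0.3898  0.0375]
```

View pics/chk.png

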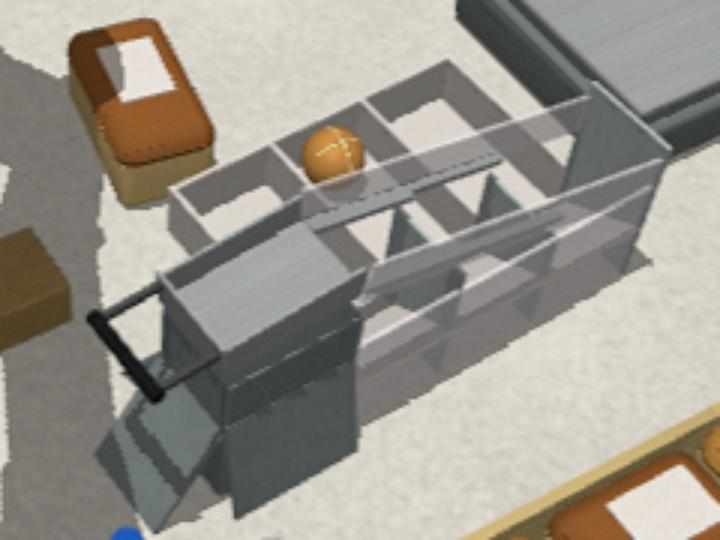

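The medium roll lies in the middle bin at grader (−0.184, 0.153) and the pan is down. Next is the second medium roll.

Call:
jog_arm([
  [[-1.1,-4,0],0],
  [[-1.1,-4,0],0],
  [[-1.1,-3,-2],0],
  [[-1.1,-1.7,-4],0],
  [[0,0,-5],0],
  [[0,0,-5],0],
  [[0,0,-4],0],
  [[0,0,-2.6],0],
  [[0,0,-1.2],0],
  [[0,0,0],0],
  [[0,0,0],0],
], hand=8.5, grip_force=20)

```text
clock: 13.35
tcp_pos: [0.5704, -0.2766, 0.09]
orientation: [-0.071, 3.139, -0.001]
contact_force: [-0.2, -0.0, 0.2]
grip_width: 0.0849
```

Call:
jog_arm([
  [[0,0,0],0],
  [[0,0,0],0],
  [[0,0,0],0],
  [[0,0,0],0],
  [[0,0,0],0],
  [[0,0,0],0],
  [[0,0,2],0],
  [[0,0,4],0],
  [[0,0,5],0],
  [[0,0,5],0],
  [[0,0,6],0],
  [[0,0,0],0],
], hand=4, grip_force=20)

```text
out of range: a shift must lie within [-5, 5]
```

```bash
python3 look.py
```

```text
t 13.35 [ 0.5704 -0.2766  0.09  ] [-7.100e-02  3.139e+00 -1.000e-03] F [-0.2 -0.   0.2] w 0.0849
yaw y-axis 0.045
0.046 0.0328 465.5 294.1 [ 0.4316 -0.3922  0.026 ]
0.046 0.043 391.0 289.6 [ 0.4434 -0.1733  0.026 ]
```

Call:
jog_arm([
  [[0,-0.4,0],0],
  [[0,0,0],0],
  [[0,0,0],0],
  [[0,0,0],0],
  [[0,0,0],0],
  [[0,0,0],0],
  [[0,0,2],0],
  [[0,0,4],0],
  [[0,0,5],0],
  [[0,0,5],0],
  [[0,0,5],0],
  [[0,0,1],0],
], hand=4, grip_force=20)

```text
clock: 14.6
tcp_pos: [0.571, -0.2826, 0.3158]
orientation: [-0.068, 3.131, -0.005]
contact_force: [0.5, 0.2, -1.0]
grip_width: 0.0555
```

```bash
python3 look.py
```

```text
t 14.6 [ 0.571  -0.2826  0.3158] [-0.068  3.131 -0.005] F [ 0.5  0.2 -1. ] w 0.0555
yaw y-axis 0.044
0.069 0.0665 429.9 293.3 [ 0.4341 -0.2847  0.0375]
0.046 0.0432 391.0 289.5 [ 0.4439 -0.1733  0.026 ]
```

Call:
jog_arm([
  [[0.3,2.8,0],0],
  [[0.4,4,0],0],
  [[0.4,4,0],0],
  [[0.4,4.5,0],0],
  [[0.4,4.5,0],0],
  [[0.4,4.5,0],0],
  [[0.4,4.5,0],0],
  [[0.4,4.5,0],0],
  [[0.4,4,0],0],
  [[0.2,2.4,0],0],
  [[0,1.1,0],0],
  [[0,0,0],0],
])

```text
clock: 15.85
tcp_pos: [0.6055, 0.1284, 0.3075]
orientation: [0.073, -3.138, 0.0]
contact_force: [-0.5, -0.8, -1.2]
grip_width: 0.0554
```

Call:
jog_arm([
  [[0,0,-1.5],0],
  [[0,0,-1.5],0],
  [[0,0,-1.3],0],
  [[0,0,-0.8],0],
  [[0,0,0],0],
  [[0,0,0],0],
  [[0,0,0],0],
])

```text
clock: 16.55
tcp_pos: [0.6074, 0.1252, 0.2586]
orientation: [-0.066, 3.138, -0.001]
contact_force: [-0.6, -2.5, 7.7]
grip_width: 0.0556
```

Call:
jog_arm([
  [[0,0,0.2],0],
  [[0,0,0],0],
  [[0,0,0],0],
  [[0,0,0],0],
  [[0,0,1.5],0],
  [[0,0,3],0],
  [[0,0,3],0],
  [[0,-2,3],0],
  [[0.2,-4,2],0],
  [[0.4,-4,0],0],
  [[0,-2,0],0],
  [[0,0,0],0],
], hand=7.4)

```text
clock: 17.75
tcp_pos: [0.6121, 0.0023, 0.3866]
orientation: [-0.059, 3.139, -0.002]
contact_force: [-0.2, 0.1, -0.3]
grip_width: 0.0738
```

```bash
cat > panchk.py <<'E'
from h import *
import subprocess
w=grab_frame('wrist');c=get_calibration('wrist')
m=cv2.inRange(cv2.cvtColor(w,cv2.COLOR_RGB2HSV),(5,100,60),(25,255,255))
k=np.zeros_like(m);q=np.array([proj(c,p) for p in [(.645,.06,.2),(.645,.19,.2),(.57,.19,.2),(.57,.06,.2)]],np.int32)
cv2.fillPoly(k,[q],255);m&=k
u=cv2.moments(m,True)
if u["m00"]>100: print("pan roll px",u["m00"],ray(c,u["m10"]/u["m00"],u["m01"]/u["m00"],.2).round(3))
else: print("pan empty",u["m00"])
E
python3 panchk.py; python3 look.py
```

```text
pan roll px 4673.0 [0.602 0.092 0.2  ]
t 17.8 [0.6122 0.0053 0.3861] [-0.064  3.14   0.   ] F [-0.1  0.7 -0.7] w 0.0741
yaw y-axis 0.041
0.046 0.0437 464.7 294.1 [ 0.4318 -0.3899  0.026 ]
0.069 0.0667 429.8 293.2 [ 0.4343 -0.2845  0.0375]
0.046 0.0433 391.0 289.5 [ 0.4439 -0.1733  0.026 ]
0.069 0.0669 465.3 249.8 [ 0.5615 -0.3898  0.0375]
```

Call:
jog_arm([
  [[0.1,0,-4],0],
  [[0,0,-4],0],
  [[0,0,-3],0],
  [[0,0,-2],0],
  [[0,0,-1.1],0],
  [[0,0,-0.7],0],
  [[0,0,0],0],
  [[0,0,0],0],
], hand=4)

```text
clock: 18.65
tcp_pos: [0.6139, 0.0073, 0.2379]
orientation: [-0.07, 3.139, 0.0]
contact_force: [0.7, -0.7, 0.8]
grip_width: 0.0399
```

Call:
jog_arm([
  [[0,0,0],0],
  [[0,0,0],0],
  [[0,0,0],0],
  [[0,0,0],0],
  [[0,0,0],0],
  [[0,0,0],0],
], hand=0.6, grip_force=30)

```text
clock: 19.25
tcp_pos: [0.6138, 0.0043, 0.2381]
orientation: [-0.067, 3.139, -0.004]
contact_force: [0.6, -5.5, 2.2]
grip_width: 0.0109
```

Call:
jog_arm([
  [[0,-0.1,0.5],0],
  [[0,0,0.8],0],
  [[0,0.1,0.8],0],
  [[0,0.1,0.8],0],
  [[0,0.2,0.8],0],
  [[0,0.2,0.8],0],
  [[0,0.2,0.8],0],
  [[0,0.3,0.8],0],
  [[0,0.3,0.8],0],
  [[0,0.3,0.7],0],
  [[0,0,0],0],
  [[0,0,0],0],
])

```text
clock: 20.45
tcp_pos: [0.6129, 0.0219, 0.3138]
orientation: [0.068, -3.141, 0.002]
contact_force: [-0.1, -5.8, -0.1]
grip_width: 0.0109
```

Call:
jog_arm([
  [[0,0,0],0],
  [[0,-0.3,-0.9],0],
  [[0,-0.3,-1.0],0],
  [[0,-0.3,-1.1],0],
  [[0,-0.3,-1.1],0],
  [[0,-0.2,-1.1],0],
  [[0,-0.1,-1.1],0],
  [[0,-0.1,-0.9],0],
  [[0,0,-0.4],0],
  [[0,0,0],0],
  [[0,0,0],0],
])

```text
clock: 21.55
tcp_pos: [0.6138, 0.0044, 0.2382]
orientation: [-0.066, 3.139, -0.004]
contact_force: [2.1, -9.0, 2.1]
grip_width: 0.0106
```

Call:
jog_arm([
  [[0,0,0],0],
  [[0,0,0],0],
  [[0,0,0],0],
  [[0,0,0],0],
  [[0,0,2],0],
  [[0,-2,4],0],
  [[0,-4,3],0],
  [[0,-5,0],0],
  [[0,-5,0],0],
  [[0,0,0],0],
], hand=4)

```text
clock: 22.55
tcp_pos: [0.6113, -0.1622, 0.3279]
orientation: [-0.051, 3.141, -0.007]
contact_force: [-0.7, -1.0, 0.0]
grip_width: 0.0398
```

```bash
python3 chk.py; python3 look.py
```

```text
t 22.55 [ 0.6113 -0.1622  0.3279] [-0.051  3.141 -0.007] F [-0.7 -1.   0. ] w 0.0398
blob 298 [381. 181.] g xy [-0.182  0.153]
t 22.6 [ 0.6121 -0.1578  0.3273] [ 5.800e-02 -3.141e+00  3.000e-03] F [-0.1  1.6 -1.1] w 0.0399
yaw y-axis 0.037
0.046 0.0436 464.7 294.0 [ 0.4319 -0.3897  0.026 ]
0.069 0.0669 465.3 249.8 [ 0.5615 -0.3898  0.0375]
```

View pics/chk.png

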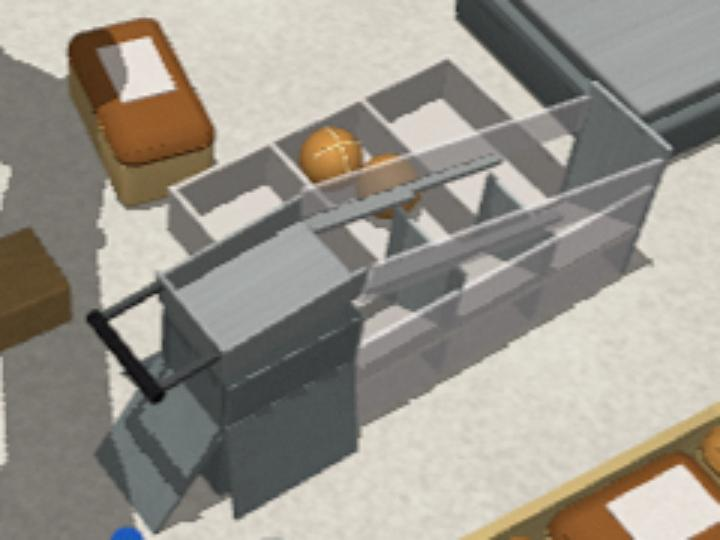

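Both medium rolls are in the middle bin, at crop (332,155) and (387,185). Next is the large roll at (0.5615, −0.390).

Call:
jog_arm([
  [[-0.9,-4,0],0],
  [[-0.9,-4,0],0],
  [[-0.9,-4,0],0],
  [[-0.9,-4,0],0],
  [[-0.9,-4,0],0],
  [[-0.5,-2,-3],0],
  [[0,-1.2,-4],0],
  [[0,0,-4],0],
  [[0,0,0],0],
  [[0,0,0],0],
], hand=8.54, grip_force=20)

```text
clock: 23.65
tcp_pos: [0.5643, -0.3832, 0.2169]
orientation: [0.073, -3.14, -0.002]
contact_force: [0.4, -0.5, 0.4]
grip_width: 0.0853
```

```bash
python3 -c "
from h import *
say();w=grab_frame('wrist');c=get_calibration('wrist')
m=cv2.inRange(cv2.cvtColor(w,cv2.COLOR_RGB2HSV),(5,100,60),(25,255,255))
n,l,st,ce=cv2.connectedComponentsWithStats(m)
for i in range(1,n):
    if st[i,4]>1000: print(st[i],ray(c,*ce[i],.0375).round(3))
print(proj(c,[.5615,-.3898,.0375]))"
```

```text
t 23.65 [ 0.5643 -0.3832  0.2169] [ 7.30e-02 -3.14e+00 -2.00e-03] F [ 0.4 -0.5  0.4] w 0.0853
[    0     0    91   279 18329] [ 0.514 -0.583  0.037]
[  66    0   81  236 8719] [ 0.472 -0.528  0.037]
[ 286    0   71   74 4114] [ 0.432 -0.39   0.037]
[  432     0   125   103 10097] [ 0.434 -0.283  0.037]
[ 601   36   39   72 2111] [ 0.447 -0.195  0.037]
[ 266  185   96   95 7096] [ 0.56  -0.39   0.037]
[ 502  444   57   36 1360] [ 0.771 -0.186  0.037]
[314.02518737 233.53582507]
```

Call:
jog_arm([
  [[-0.3,-0.6,0],0],
  [[0,0,-3],0],
  [[0,0,-4],0],
  [[0,0,-3],0],
  [[0,0,-1.5],0],
  [[0,0,-0.6],0],
  [[0,0,0],0],
  [[0,0,0],0],
])

```text
clock: 24.5
tcp_pos: [0.5612, -0.3919, 0.0979]
orientation: [-0.069, 3.138, -0.003]
contact_force: [-0.4, -0.4, 1.1]
grip_width: 0.0854
```

Call:
jog_arm([
  [[0,0,0],0],
  [[0,0,0],0],
  [[0,0,0],0],
  [[0,0,0],0],
  [[0,0,0],0],
  [[0,0,2],0],
  [[0,0,4],0],
  [[0,0,5],0],
  [[0,0,5],0],
  [[0,0,5],0],
  [[0,0,2.5],0],
  [[0,0,0],0],
], hand=5.5, grip_force=20)

```text
clock: 25.7
tcp_pos: [0.5613, -0.3925, 0.3366]
orientation: [-0.069, 3.133, -0.007]
contact_force: [-0.9, 0.6, -0.5]
grip_width: 0.0677
```

```bash
python3 look.py
```

```text
t 25.7 [ 0.5613 -0.3925  0.3366] [-0.069  3.133 -0.007] F [-0.9  0.6 -0.5] w 0.0677
yaw y-axis 0.044
0.046 0.0437 464.7 294.0 [ 0.4319 -0.3897  0.026 ]
0.046 0.0423 391.0 289.7 [ 0.4434 -0.1733  0.026 ]
0.069 0.0667 429.8 293.2 [ 0.4343 -0.2845  0.0375]
```

Call:
jog_arm([
  [[0.2,2.5,0],0],
  [[0.4,4,0],0],
  [[0.4,4.5,0],0],
  [[0.4,4.5,0],0],
  [[0.4,4.5,0],0],
  [[0.4,4.5,0],0],
  [[0.4,4.5,0],0],
  [[0.4,4.5,0],0],
  [[0.4,4.5,0],0],
  [[0.4,4.5,0],0],
  [[0.4,4,0],0],
  [[0.4,3,0],0],
])

```text
clock: 26.95
tcp_pos: [0.605, 0.1076, 0.3288]
orientation: [0.074, -3.137, -0.0]
contact_force: [-1.0, -0.9, -0.9]
grip_width: 0.0677
```

Call:
jog_arm([
  [[0,2,0],0],
  [[0,0.4,0],0],
  [[0,0,0],0],
  [[0,0,-2],0],
  [[0,0,-1.5],0],
  [[0,0,0],0],
  [[0,0,0],0],
])

```text
clock: 27.65
tcp_pos: [0.6061, 0.1269, 0.2956]
orientation: [0.067, -3.14, 0.001]
contact_force: [0.2, 0.3, -0.0]
grip_width: 0.0672
```

Call:
jog_arm([
  [[0,0,-1.2],0],
  [[0,0,-0.9],0],
  [[0,0,-0.5],0],
  [[0,0,0],0],
  [[0,0,0],0],
])

```text
clock: 28.15
tcp_pos: [0.6063, 0.128, 0.2699]
orientation: [0.069, -3.141, 0.0]
contact_force: [-0.3, -1.1, -0.5]
grip_width: 0.0675
```

Call:
jog_arm([
  [[0,0,0],0],
  [[0,0,0],0],
  [[0,0,0],0],
  [[0,0,0],0],
  [[0,0,1.5],0],
  [[0,0,3],0],
  [[0,0,3],0],
  [[0,-2,3],0],
  [[0.3,-4,1.3],0],
  [[0.5,-4,0],0],
  [[0,-2.1,0],0],
  [[0,0,0],0],
], hand=8.2)

```text
clock: 29.35
tcp_pos: [0.6142, 0.0019, 0.3898]
orientation: [-0.058, 3.139, -0.002]
contact_force: [0.7, -0.2, 0.1]
grip_width: 0.0819
```

```bash
python3 panchk.py; python3 look.py
```

```text
pan roll px 7098.0 [0.606 0.1   0.2  ]
t 29.4 [0.6142 0.0049 0.3893] [-0.063  3.139 -0.   ] F [0.1 0.2 1.5] w 0.0822
yaw y-axis 0.04
0.046 0.0437 464.7 294.0 [ 0.4319 -0.3897  0.026 ]
0.069 0.0667 429.8 293.0 [ 0.4349 -0.2846  0.0375]
0.046 0.0432 391.0 289.6 [ 0.4434 -0.1733  0.026 ]
```

Call:
jog_arm([
  [[0,0,-4],0],
  [[0,0,-4],0],
  [[0,0,-3],0],
  [[0,0,-2.2],0],
  [[0,0,-1.2],0],
  [[0,0,-0.7],0],
  [[0,0,0],0],
  [[0,0,0],0],
], hand=4)

```text
clock: 30.25
tcp_pos: [0.6149, 0.0073, 0.238]
orientation: [-0.07, 3.139, 0.001]
contact_force: [0.4, -0.7, 0.5]
grip_width: 0.0404
```

Call:
jog_arm([
  [[0,0,0],0],
  [[0,0,0],0],
  [[0,0,0],0],
  [[0,0,0],0],
  [[0,0,0],0],
  [[0,0,0],0],
], hand=0.6, grip_force=30)

```text
clock: 30.85
tcp_pos: [0.6149, 0.0044, 0.2381]
orientation: [-0.067, 3.139, -0.004]
contact_force: [0.2, -5.5, 3.0]
grip_width: 0.0107
```

Call:
jog_arm([
  [[0,-0.1,0.5],0],
  [[0,0,0.8],0],
  [[0,0.1,0.8],0],
  [[0,0.1,0.8],0],
  [[0,0.2,0.8],0],
  [[0,0.2,0.8],0],
  [[0,0.2,0.8],0],
  [[0,0.3,0.8],0],
  [[0,0.3,0.8],0],
  [[0,0.3,0.7],0],
  [[0,0,0],0],
  [[0,0,0],0],
])

```text
clock: 32.05
tcp_pos: [0.614, 0.0219, 0.3138]
orientation: [-0.068, 3.141, -0.002]
contact_force: [0.4, -6.1, 0.2]
grip_width: 0.0109
```

Call:
jog_arm([
  [[0,0,0],0],
  [[0,-0.3,-0.9],0],
  [[0,-0.3,-1.0],0],
  [[0,-0.3,-1.1],0],
  [[0,-0.3,-1.1],0],
  [[0,-0.2,-1.1],0],
  [[0,-0.1,-1.1],0],
  [[0,-0.1,-0.9],0],
  [[0,0,-0.4],0],
  [[0,0,0],0],
  [[0,0,0],0],
])

```text
clock: 33.15
tcp_pos: [0.6149, 0.0044, 0.2382]
orientation: [-0.066, 3.139, -0.004]
contact_force: [1.2, -8.8, 2.1]
grip_width: 0.0107
```

Call:
jog_arm([
  [[0,0,0],0],
  [[0,0,0],0],
  [[0,0,0],0],
  [[0,0,0],0],
  [[0,0,2],0],
  [[0,-2,4],0],
  [[0,-4,3],0],
  [[0,-5,0],0],
  [[0,-5,0],0],
  [[0,0,0],0],
], hand=4)

```text
clock: 34.15
tcp_pos: [0.6124, -0.1622, 0.3279]
orientation: [-0.051, 3.141, -0.007]
contact_force: [-0.4, -1.1, -0.3]
grip_width: 0.04
```

```bash
python3 chk.py; python3 look.py
```

```text
t 34.15 [ 0.6124 -0.1622  0.3279] [-0.051  3.141 -0.007] F [-0.4 -1.1 -0.3] w 0.04
blob 337 [410. 169.] g xy [-0.178  0.249]
blob 298 [381. 181.] g xy [-0.182  0.153]
t 34.2 [ 0.6131 -0.1577  0.3273] [-5.800e-02  3.141e+00 -3.000e-03] F [ 0.5  0.1 -0.5] w 0.04
yaw y-axis 0.037
0.046 0.0436 464.7 294.0 [ 0.4319 -0.3897  0.026 ]
```

The large roll is in the large bin at grader y 0.249. Next is the second large roll at (0.4345, −0.2846).

Call:
jog_arm([
  [[-3,-2.2,0],0],
  [[-3,-2.2,0],0],
  [[-3,-2.2,0],0],
  [[-3,-2.2,0],0],
  [[-3,-2.1,0],0],
  [[-2,-1.4,-3],0],
  [[-0.8,-0.4,-4],0],
  [[0,0,-4],0],
  [[0,0,0],0],
  [[0,0,0],0],
], hand=8.54, grip_force=20)

```text
clock: 35.25
tcp_pos: [0.4371, -0.2788, 0.2172]
orientation: [0.073, -3.14, -0.001]
contact_force: [0.2, -0.5, 0.3]
grip_width: 0.0852
```

```bash
cat > wr.py <<'E'
from h import *
import sys
z=float(sys.argv[1])
say();w=grab_frame('wrist');c=get_calibration('wrist')
m=cv2.inRange(cv2.cvtColor(w,cv2.COLOR_RGB2HSV),(5,100,60),(25,255,255))
n,l,st,ce=cv2.connectedComponentsWithStats(m)
for i in range(1,n):
    if st[i,4]>1000: print(st[i],ray(c,*ce[i],z).round(3))
E
python3 wr.py .0375
```

```text
t 35.25 [ 0.4371 -0.2788  0.2172] [ 7.30e-02 -3.14e+00 -1.00e-03] F [ 0.2 -0.5  0.3] w 0.0852
[   0   97   74  325 6555] [ 0.511 -0.512  0.037]
[ 591  159   49  109 3560] [ 0.404 -0.068  0.037]
[ 266  185   96   96 7103] [ 0.433 -0.285  0.037]
[ 140  189   67   61 3024] [ 0.428 -0.387  0.037]
[ 428  217   64   60 3038] [ 0.439 -0.178  0.037]
```

Call:
jog_arm([
  [[-0.3,-0.5,0],0],
  [[0,0,-3],0],
  [[0,0,-4],0],
  [[0,0,-3],0],
  [[0,0,-1.5],0],
  [[0,0,-0.6],0],
  [[0,0,0],0],
  [[0,0,0],0],
])

```text
clock: 36.1
tcp_pos: [0.4342, -0.2857, 0.0973]
orientation: [-0.069, 3.138, -0.002]
contact_force: [0.1, 0.7, 0.9]
grip_width: 0.0851
```

Call:
jog_arm([
  [[0,0,0],0],
  [[0,0,0],0],
  [[0,0,0],0],
  [[0,0,0],0],
  [[0,0,0],0],
  [[0,0,2],0],
  [[0,0,4],0],
  [[0,0,5],0],
  [[0,0,5],0],
  [[0,0,5],0],
  [[0,0,2.5],0],
  [[0,0,0],0],
], hand=5.5, grip_force=20)

```text
clock: 37.3
tcp_pos: [0.4345, -0.2862, 0.3354]
orientation: [-0.069, 3.132, -0.004]
contact_force: [0.4, -0.5, -0.9]
grip_width: 0.0675
```

```bash
python3 look.py
```

```text
t 37.3 [ 0.4345 -0.2862  0.3354] [-0.069  3.132 -0.004] F [ 0.4 -0.5 -0.9] w 0.0675
yaw y-axis 0.044
0.046 0.0288 451.0 289.0 [ 0.4464 -0.3497  0.026 ]
0.046 0.0423 391.0 289.7 [ 0.4433 -0.1732  0.026 ]
```

Call:
jog_arm([
  [[1,2.4,0],0],
  [[1.6,3.8,0],0],
  [[1.6,3.8,0],0],
  [[1.6,3.8,0],0],
  [[1.6,3.8,0],0],
  [[1.6,3.8,0],0],
  [[1.6,3.8,0],0],
  [[1.6,3.8,0],0],
  [[1.6,3.8,0],0],
  [[1.6,3.8,0],0],
  [[1.2,3,0],0],
  [[0.4,1.6,0],0],
])

```text
clock: 38.55
tcp_pos: [0.6029, 0.1305, 0.3284]
orientation: [0.076, -3.137, 0.0]
contact_force: [-0.4, 0.4, -1.6]
grip_width: 0.0677
```

Call:
jog_arm([
  [[0,0,0],0],
  [[0,0,0],0],
  [[0,0,-2],0],
  [[0,0,-1.5],0],
  [[0,0,0],0],
  [[0,0,0],0],
])

```text
clock: 39.15
tcp_pos: [0.603, 0.1258, 0.2958]
orientation: [0.067, -3.14, 0.001]
contact_force: [0.8, 0.3, -0.5]
grip_width: 0.0675
```

Call:
jog_arm([
  [[0.4,0.1,-1.2],0],
  [[0,0,-0.9],0],
  [[0,0,-0.5],0],
  [[0,0,0],0],
  [[0,0,0],0],
])

```text
clock: 39.65
tcp_pos: [0.6073, 0.128, 0.2698]
orientation: [0.069, -3.141, 0.0]
contact_force: [-0.8, -0.0, -1.7]
grip_width: 0.0676
```

Call:
jog_arm([
  [[0,0,0],0],
  [[0,0,0],0],
  [[0,0,0],0],
  [[0,0,0],0],
  [[0,0,1.5],0],
  [[0,0,3],0],
  [[0,0,3],0],
  [[0,-2,3],0],
  [[0.3,-4,1.3],0],
  [[0.5,-4,0],0],
  [[0,-2.1,0],0],
  [[0,0,0],0],
], hand=8.2)

```text
clock: 40.85
tcp_pos: [0.6152, 0.002, 0.3897]
orientation: [-0.058, 3.139, -0.003]
contact_force: [0.6, -0.8, 0.3]
grip_width: 0.0821
```

```bash
python3 panchk.py; python3 look.py
```

```text
pan roll px 7097.0 [0.607 0.1   0.2  ]
t 40.9 [0.6152 0.0048 0.3893] [-0.063  3.14  -0.   ] F [ 0.2 -0.2 -0.3] w 0.0821
yaw y-axis 0.04
0.046 0.0437 464.7 294.0 [ 0.4319 -0.3897  0.026 ]
0.046 0.0432 391.0 289.6 [ 0.4434 -0.1733  0.026 ]
```

Call:
jog_arm([
  [[0,0,-4],0],
  [[0,0,-4],0],
  [[0,0,-3],0],
  [[0,0,-2.2],0],
  [[0,0,-1.2],0],
  [[0,0,-0.7],0],
  [[0,0,0],0],
  [[0,0,0],0],
], hand=4)

```text
clock: 41.75
tcp_pos: [0.6159, 0.0073, 0.238]
orientation: [-0.07, 3.139, 0.001]
contact_force: [0.6, 0.2, -0.6]
grip_width: 0.0399
```

Call:
jog_arm([
  [[0,0,0],0],
  [[0,0,0],0],
  [[0,0,0],0],
  [[0,0,0],0],
  [[0,0,0],0],
  [[0,0,0],0],
], hand=0.6, grip_force=30)

```text
clock: 42.35
tcp_pos: [0.6159, 0.0045, 0.2381]
orientation: [-0.067, 3.139, -0.004]
contact_force: [-1.0, -4.8, 3.4]
grip_width: 0.0107
```

Call:
jog_arm([
  [[0,-0.1,0.5],0],
  [[0,0,0.8],0],
  [[0,0.1,0.8],0],
  [[0,0.1,0.8],0],
  [[0,0.2,0.8],0],
  [[0,0.2,0.8],0],
  [[0,0.2,0.8],0],
  [[0,0.3,0.8],0],
  [[0,0.3,0.8],0],
  [[0,0.3,0.7],0],
  [[0,0,0],0],
  [[0,0,0],0],
])

```text
clock: 43.55
tcp_pos: [0.615, 0.022, 0.3138]
orientation: [0.068, -3.141, 0.002]
contact_force: [0.3, -5.6, -0.5]
grip_width: 0.0107
```

Call:
jog_arm([
  [[0,0,0],0],
  [[0,-0.3,-0.9],0],
  [[0,-0.3,-1.0],0],
  [[0,-0.3,-1.1],0],
  [[0,-0.3,-1.1],0],
  [[0,-0.2,-1.1],0],
  [[0,-0.1,-1.1],0],
  [[0,-0.1,-0.9],0],
  [[0,0,-0.4],0],
  [[0,0,0],0],
  [[0,0,0],0],
])

```text
clock: 44.65
tcp_pos: [0.6159, 0.0045, 0.2382]
orientation: [-0.066, 3.139, -0.004]
contact_force: [2.9, -8.8, 2.2]
grip_width: 0.011
```

Call:
jog_arm([
  [[0,0,0],0],
  [[0,0,0],0],
  [[0,0,0],0],
  [[0,0,0],0],
  [[0,0,2],0],
  [[0,-2,4],0],
  [[0,-4,3],0],
  [[0,-5,0],0],
  [[0,-5,0],0],
  [[0,0,0],0],
], hand=4)

```text
clock: 45.65
tcp_pos: [0.6133, -0.1623, 0.3278]
orientation: [-0.051, 3.141, -0.008]
contact_force: [-1.1, -0.3, 0.8]
grip_width: 0.0403
```

```bash
python3 chk.py; python3 look.py
```

```text
t 45.65 [ 0.6133 -0.1623  0.3278] [-0.051  3.141 -0.008] F [-1.1 -0.3  0.8] w 0.0403
blob 402 [413. 169.] g xy [-0.173  0.255]
blob 298 [381. 181.] g xy [-0.182  0.153]
blob 103 [436. 186.] g xy [-0.092  0.267]
t 45.7 [ 0.6141 -0.1578  0.3273] [ 5.700e-02 -3.141e+00  3.000e-03] F [ 0.3  0.5 -0.1] w 0.0398
yaw y-axis 0.037
0.046 0.0437 464.7 294.0 [ 0.4319 -0.3897  0.026 ]
```

View pics/chk.png

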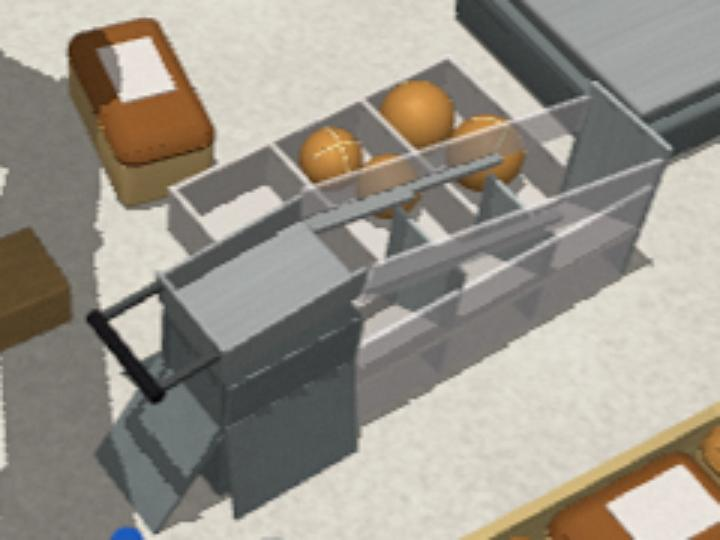

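Both large rolls are in the large bin, at crop (417,110) and (485,150). Now the small rolls, starting with the one at (0.4434, −0.1733).

Call:
jog_arm([
  [[-3,-0.3,0],0],
  [[-4,-0.4,0],0],
  [[-4,-0.4,0],0],
  [[-4,-0.4,0],0],
  [[-2,-0.2,-3],0],
  [[-0.1,0,-4],0],
  [[0,0,-4],0],
  [[0,0,0],0],
  [[0,0,0],0],
], hand=8.2, grip_force=20)

```text
clock: 46.65
tcp_pos: [0.4447, -0.1689, 0.2173]
orientation: [0.073, -3.139, -0.001]
contact_force: [1.1, -0.4, 0.9]
grip_width: 0.0819
```

```bash
python3 wr.py .026
```

```text
t 46.65 [ 0.4447 -0.1689  0.2173] [ 7.300e-02 -3.139e+00 -1.000e-03] F [ 1.1 -0.4  0.9] w 0.0819
[  459   142   181   114 17814] [0.41  0.002 0.026]
[   0  172   62   62 3201] [ 0.431 -0.389  0.026]
[ 285  200   61   61 2833] [ 0.443 -0.174  0.026]
```

Call:
jog_arm([
  [[-0.1,-0.4,0],0],
  [[0,0,-4],0],
  [[0,0,-4],0],
  [[0,0,-3],0],
  [[0,0,-1.5],0],
  [[0,0,-0.7],0],
  [[0,0,0],0],
  [[0,0,0],0],
])

```text
clock: 47.5
tcp_pos: [0.4443, -0.1744, 0.0862]
orientation: [-0.069, 3.138, -0.001]
contact_force: [0.8, -0.7, -1.0]
grip_width: 0.0821
```

Call:
jog_arm([
  [[0,0,0],0],
  [[0,0,0],0],
  [[0,0,0],0],
  [[0,0,0],0],
  [[0,0,0],0],
  [[0,0,0],0],
  [[0,0,4],0],
  [[0,0,5],0],
  [[0,0,5],0],
  [[0,0,5],0],
  [[0,0,4.5],0],
  [[0,0,0],0],
], hand=3, grip_force=20)

```text
clock: 48.7
tcp_pos: [0.4457, -0.1751, 0.3259]
orientation: [-0.069, 3.13, -0.002]
contact_force: [-0.4, 0.1, -0.5]
grip_width: 0.0446
```

```bash
python3 look.py
```

```text
t 48.7 [ 0.4457 -0.1751  0.3259] [-6.90e-02  3.13e+00 -2.00e-03] F [-0.4  0.1 -0.5] w 0.0446
yaw y-axis 0.044
```

Call:
jog_arm([
  [[1,2,0],0],
  [[1.8,3.4,0],0],
  [[1.8,3.4,0],0],
  [[1.8,3.4,0],0],
  [[1.8,3.4,0],0],
  [[1.8,3.4,0],0],
  [[1.8,3.4,0],0],
  [[1.8,3.3,0],0],
  [[1.6,2.7,0],0],
  [[0.9,1.6,0],0],
  [[0,0,0],0],
  [[0,0,0],0],
])

```text
clock: 49.95
tcp_pos: [0.6036, 0.1246, 0.3189]
orientation: [0.068, -3.139, 0.002]
contact_force: [0.5, -0.5, -1.0]
grip_width: 0.0443
```

Call:
jog_arm([
  [[0,0,-1.8],0],
  [[0,0,-1.5],0],
  [[0,0,0],0],
  [[0,0,0],0],
])

```text
clock: 50.35
tcp_pos: [0.6039, 0.125, 0.2867]
orientation: [0.067, -3.14, 0.001]
contact_force: [0.6, -0.8, -0.3]
grip_width: 0.0447
```

Call:
jog_arm([
  [[0.3,0.1,-1.3],0],
  [[0,0,-1.0],0],
  [[0,0,-0.6],0],
  [[0,0,0],0],
  [[0,0,0],0],
])

```text
clock: 50.85
tcp_pos: [0.6072, 0.1269, 0.2578]
orientation: [0.069, -3.141, 0.0]
contact_force: [1.3, 0.4, 0.9]
grip_width: 0.0448
```

Call:
jog_arm([
  [[0,0,0],0],
  [[0,0,0],0],
  [[0,0,0],0],
  [[0,0,0],0],
  [[0,0,1.5],0],
  [[0,0,3],0],
  [[0,0,3],0],
  [[0,-2,3],0],
  [[0.4,-4,2.5],0],
  [[0.5,-4,0],0],
  [[0,-2.1,0],0],
  [[0,0,0],0],
], hand=6.5)

```text
clock: 52.05
tcp_pos: [0.6161, 0.0009, 0.3898]
orientation: [-0.058, 3.139, -0.003]
contact_force: [-0.1, -0.3, 0.1]
grip_width: 0.0649
```

```bash
python3 panchk.py; python3 look.py
```

```text
pan roll px 2772.0 [0.604 0.085 0.2  ]
t 52.1 [0.6162 0.0038 0.3893] [-0.063  3.139 -0.   ] F [0.4 1.2 0.1] w 0.0651
yaw y-axis 0.04
0.046 0.0437 464.7 294.0 [ 0.4319 -0.3897  0.026 ]
```

The small roll is in the pan. I'll tip this one more slowly so it drops within the first section.

Call:
jog_arm([
  [[-0.1,0,-4],0],
  [[0,0,-4],0],
  [[0,0,-3],0],
  [[0,0,-2.2],0],
  [[0,0,-1.2],0],
  [[0,0,-0.7],0],
  [[0,0,0],0],
  [[0,0,0],0],
], hand=4)

```text
clock: 52.95
tcp_pos: [0.6159, 0.0063, 0.2381]
orientation: [-0.07, 3.139, 0.0]
contact_force: [0.0, -0.6, -0.9]
grip_width: 0.0397
```

Call:
jog_arm([
  [[0,0,0],0],
  [[0,0,0],0],
  [[0,0,0],0],
  [[0,0,0],0],
  [[0,0,0],0],
  [[0,0,0],0],
], hand=0.6, grip_force=30)

```text
clock: 53.55
tcp_pos: [0.6159, 0.0044, 0.238]
orientation: [-0.067, 3.139, -0.002]
contact_force: [0.3, -6.0, 5.6]
grip_width: 0.0109
```

Call:
jog_arm([
  [[0,-0.1,0.5],0],
  [[0,0,0.5],0],
  [[0,0,0.5],0],
  [[0,0.1,0.4],0],
  [[0,0,0.4],0],
  [[0,0.1,0.4],0],
  [[0,0,0.4],0],
  [[0,0.1,0.4],0],
  [[0,0.1,0.4],0],
  [[0,0.1,0.4],0],
  [[0,0.1,0.4],0],
  [[0,0.1,0.4],0],
])

```text
clock: 54.75
tcp_pos: [0.6153, 0.0122, 0.2883]
orientation: [-0.07, 3.141, 0.0]
contact_force: [4.7, -2.0, -4.1]
grip_width: 0.0109
```

Call:
jog_arm([
  [[0,0.1,0.5],0],
  [[0,0.2,0.5],0],
  [[0,0.2,0.5],0],
  [[0,0.2,0.5],0],
  [[0,0.2,0.5],0],
  [[0,0,0],0],
  [[0,0,0],0],
  [[0,0,0],0],
])

```text
clock: 55.55
tcp_pos: [0.6149, 0.0212, 0.3125]
orientation: [0.07, -3.14, -0.001]
contact_force: [1.3, 1.4, -2.7]
grip_width: 0.0105
```

```bash
python3 chk.py
```

```text
t 55.55 [0.6149 0.0212 0.3125] [ 7.00e-02 -3.14e+00 -1.00e-03] F [ 1.3  1.4 -2.7] w 0.0105
blob 402 [413. 169.] g xy [-0.173  0.255]
blob 298 [381. 181.] g xy [-0.182  0.153]
blob 104 [436. 186.] g xy [-0.092  0.267]
blob 46 [351. 195.] g xy [-0.184  0.058]
```

View pics/chk.png

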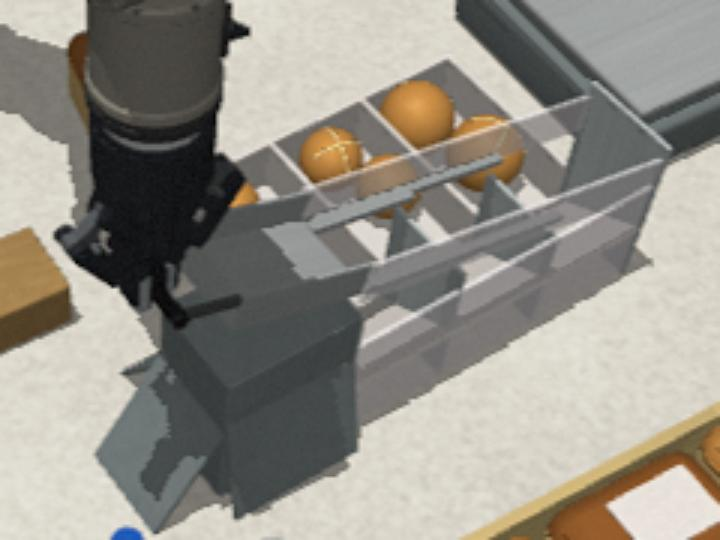

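The small roll is in the small bin at crop (243,197). I'm lowering the pan and going for the last roll.

Call:
jog_arm([
  [[0,0,0],0],
  [[0,-0.3,-0.9],0],
  [[0,-0.3,-1.0],0],
  [[0,-0.3,-1.1],0],
  [[0,-0.3,-1.1],0],
  [[0,-0.2,-1.1],0],
  [[0,-0.1,-1.1],0],
  [[0,0,-0.8],0],
  [[0,0,-0.3],0],
  [[0,0,0],0],
  [[0,0,0],0],
])

```text
clock: 56.7
tcp_pos: [0.6158, 0.0045, 0.2383]
orientation: [-0.068, 3.14, -0.003]
contact_force: [3.3, -5.0, -1.8]
grip_width: 0.0109
```

Call:
jog_arm([
  [[0,0,0],0],
  [[0,0,0],0],
  [[0,0,0],0],
  [[0,0,0],0],
  [[0,0,2],0],
  [[0,-2,4],0],
  [[0,-4,3],0],
  [[0,-5,0],0],
  [[0,-5,0],0],
  [[0,0,0],0],
], hand=4)

```text
clock: 57.7
tcp_pos: [0.6133, -0.1634, 0.3299]
orientation: [-0.051, 3.141, -0.008]
contact_force: [0.3, -0.2, 0.7]
grip_width: 0.0398
```

```bash
python3 chk.py; python3 look.py
```

```text
t 57.7 [ 0.6133 -0.1634  0.3299] [-0.051  3.141 -0.008] F [ 0.3 -0.2  0.7] w 0.0398
blob 401 [413. 169.] g xy [-0.173  0.255]
blob 298 [381. 181.] g xy [-0.182  0.153]
blob 103 [436. 186.] g xy [-0.092  0.267]
blob 218 [347. 198.] g xy [-0.181  0.045]
t 57.75 [ 0.6141 -0.1589  0.3293] [-5.700e-02  3.141e+00 -3.000e-03] F [-0.  -0.4 -0.4] w 0.0399
yaw y-axis 0.036
0.046 0.0436 464.7 294.0 [ 0.4319 -0.3897  0.026 ]
```

Call:
jog_arm([
  [[-2,-2.6,0],0],
  [[-3,-3.8,0],0],
  [[-3,-3.8,0],0],
  [[-3,-3.8,0],0],
  [[-3,-3.8,0],0],
  [[-3,-3.8,0],0],
  [[-1.2,-1.5,-3],0],
  [[0,0,-4],0],
  [[0,0,-4],0],
  [[0,0,0],0],
  [[0,0,0],0],
], hand=8.2, grip_force=20)

```text
clock: 58.9
tcp_pos: [0.4342, -0.3838, 0.2191]
orientation: [0.073, -3.14, -0.002]
contact_force: [0.3, 0.2, 0.8]
grip_width: 0.0818
```

```bash
python3 wr.py .026
```

```text
t 58.9 [ 0.4342 -0.3838  0.2191] [ 7.30e-02 -3.14e+00 -2.00e-03] F [0.3 0.2 0.8] w 0.0818
[    0     0   110   420 27506] [ 0.441 -0.603  0.026]
[   57     0   108   368 11545] [ 0.39  -0.542  0.026]
[ 284  198   61   61 2767] [ 0.431 -0.39   0.026]
```

Call:
jog_arm([
  [[-0.3,-0.6,0],0],
  [[0,0,-4],0],
  [[0,0,-4],0],
  [[0,0,-3],0],
  [[0,0,-1.6],0],
  [[0,0,-0.8],0],
  [[0,0,0],0],
  [[0,0,0],0],
])

```text
clock: 59.75
tcp_pos: [0.431, -0.3919, 0.0864]
orientation: [-0.069, 3.139, -0.002]
contact_force: [-0.1, 0.1, 0.7]
grip_width: 0.0819
```

Call:
jog_arm([
  [[0,0,0],0],
  [[0,0,0],0],
  [[0,0,0],0],
  [[0,0,0],0],
  [[0,0,0],0],
  [[0,0,0],0],
  [[0,0,4],0],
  [[0,0,5],0],
  [[0,0,5],0],
  [[0,0,5],0],
  [[0,0,4.5],0],
  [[0,0,0],0],
], hand=3, grip_force=20)

```text
clock: 60.95
tcp_pos: [0.4319, -0.3933, 0.3266]
orientation: [-0.068, 3.131, -0.01]
contact_force: [1.3, 0.6, -0.4]
grip_width: 0.0447
```

```bash
python3 look.py
```

```text
t 60.95 [ 0.4319 -0.3933  0.3266] [-0.068  3.131 -0.01 ] F [ 1.3  0.6 -0.4] w 0.0447
yaw y-axis 0.044
```

Call:
jog_arm([
  [[0.9,2.6,0],0],
  [[1.5,4.4,0],0],
  [[1.5,4.4,0],0],
  [[1.5,4.4,0],0],
  [[1.5,4.4,0],0],
  [[1.5,4.4,0],0],
  [[1.5,4.4,0],0],
  [[1.5,4.4,0],0],
  [[1.5,4.4,0],0],
  [[1.5,4.4,0],0],
  [[1.5,4.4,0],0],
  [[1,3,0],0],
])

```text
clock: 62.2
tcp_pos: [0.5988, 0.1091, 0.3177]
orientation: [0.075, -3.138, -0.001]
contact_force: [0.8, -0.2, -0.1]
grip_width: 0.0443
```

Call:
jog_arm([
  [[0.6,1.8,0],0],
  [[0.2,0.6,0],0],
  [[0,0,0],0],
  [[0,0,-1.8],0],
  [[0,0,-1.5],0],
  [[0,0,0],0],
  [[0,0,0],0],
])

```text
clock: 62.9
tcp_pos: [0.607, 0.1277, 0.2867]
orientation: [0.067, -3.14, 0.001]
contact_force: [0.4, -0.2, 0.6]
grip_width: 0.0445
```

Call:
jog_arm([
  [[0,0,-1.3],0],
  [[0,0,-1.0],0],
  [[0,0,-0.6],0],
  [[0,0,0],0],
  [[0,0,0],0],
])

```text
clock: 63.4
tcp_pos: [0.6072, 0.129, 0.2578]
orientation: [0.07, -3.141, 0.0]
contact_force: [-0.2, 0.7, -0.2]
grip_width: 0.0444
```

Call:
jog_arm([
  [[0,0,0],0],
  [[0,0,0],0],
  [[0,0,0],0],
  [[0,0,0],0],
  [[0,0,1.5],0],
  [[0,0,3],0],
  [[0,0,3],0],
  [[0,-2,3],0],
  [[0.4,-4,2.5],0],
  [[0.5,-4,0],0],
  [[0,-2.2,0],0],
  [[0,0,0],0],
], hand=6.5)

```text
clock: 64.6
tcp_pos: [0.6162, 0.0017, 0.3898]
orientation: [-0.058, 3.139, -0.003]
contact_force: [0.4, 0.2, -0.4]
grip_width: 0.0652
```

```bash
python3 panchk.py; python3 look.py
```

```text
pan roll px 2770.0 [0.606 0.085 0.2  ]
t 64.65 [0.6162 0.0047 0.3893] [-0.063  3.139 -0.   ] F [-0.2  0.6  0.1] w 0.0648
yaw y-axis 0.04
```

Call:
jog_arm([
  [[-0.1,0,-4],0],
  [[0,0,-4],0],
  [[0,0,-3],0],
  [[0,0,-2.2],0],
  [[0,0,-1.2],0],
  [[0,0,-0.7],0],
  [[0,0,0],0],
  [[0,0,0],0],
], hand=4)

```text
clock: 65.5
tcp_pos: [0.6159, 0.0073, 0.238]
orientation: [-0.07, 3.139, 0.001]
contact_force: [-0.0, -0.1, 0.7]
grip_width: 0.0402
```

Call:
jog_arm([
  [[0,0,0],0],
  [[0,0,0],0],
  [[0,0,0],0],
  [[0,0,0],0],
  [[0,0,0],0],
  [[0,0,0],0],
], hand=0.6, grip_force=30)

```text
clock: 66.1
tcp_pos: [0.6159, 0.0045, 0.2382]
orientation: [-0.067, 3.139, -0.004]
contact_force: [0.6, -5.7, 2.3]
grip_width: 0.0111
```

Call:
jog_arm([
  [[0,-0.1,0.5],0],
  [[0,0,0.5],0],
  [[0,0,0.5],0],
  [[0,0.1,0.4],0],
  [[0,0,0.4],0],
  [[0,0.1,0.4],0],
  [[0,0,0.4],0],
  [[0,0.1,0.4],0],
  [[0,0.1,0.4],0],
  [[0,0.1,0.4],0],
  [[0,0.1,0.4],0],
  [[0,0.1,0.4],0],
])

```text
clock: 67.3
tcp_pos: [0.6154, 0.0124, 0.2886]
orientation: [-0.069, 3.14, -0.001]
contact_force: [2.7, -4.8, -2.1]
grip_width: 0.0112
```

Call:
jog_arm([
  [[0,0.1,0.5],0],
  [[0,0.2,0.5],0],
  [[0,0.2,0.5],0],
  [[0,0.2,0.5],0],
  [[0,0.2,0.5],0],
  [[0,0,0],0],
  [[0,0,0],0],
  [[0,0,0],0],
])

```text
clock: 68.1
tcp_pos: [0.615, 0.0216, 0.3129]
orientation: [0.069, -3.14, 0.001]
contact_force: [0.2, -5.2, -0.3]
grip_width: 0.0111
```

Call:
jog_arm([
  [[0,0,0],0],
  [[0,-0.3,-0.9],0],
  [[0,-0.3,-1.0],0],
  [[0,-0.3,-1.1],0],
  [[0,-0.3,-1.1],0],
  [[0,-0.2,-1.1],0],
  [[0,-0.1,-1.1],0],
  [[0,0,-0.8],0],
  [[0,0,-0.3],0],
  [[0,0,0],0],
  [[0,0,0],0],
])

```text
clock: 69.2
tcp_pos: [0.6159, 0.0046, 0.2391]
orientation: [-0.066, 3.139, -0.004]
contact_force: [3.9, -10.5, -1.4]
grip_width: 0.0107
```

Call:
jog_arm([
  [[0,0,0],0],
  [[0,0,0],0],
  [[0,0,0],0],
  [[0,0,0],0],
  [[0,0,2],0],
  [[0,-2,4],0],
  [[0,-4,3],0],
  [[0,-5,0],0],
  [[0,-5,0],0],
  [[0,0,0],0],
], hand=4)

```text
clock: 70.2
tcp_pos: [0.6134, -0.1622, 0.3298]
orientation: [-0.051, 3.141, -0.007]
contact_force: [-0.7, -0.1, -0.8]
grip_width: 0.0399
```

```bash
python3 chk.py; python3 look.py pics/tend.png
```

```text
t 70.2 [ 0.6134 -0.1622  0.3298] [-0.051  3.141 -0.007] F [-0.7 -0.1 -0.8] w 0.0399
blob 402 [413. 169.] g xy [-0.173  0.255]
blob 300 [381. 181.] g xy [-0.182  0.153]
blob 104 [436. 186.] g xy [-0.092  0.267]
blob 233 [347. 198.] g xy [-0.181  0.045]
t 70.25 [ 0.6142 -0.1577  0.3293] [-5.800e-02  3.141e+00 -3.000e-03] F [-0.2  0.9 -0.9] w 0.0399
yaw y-axis 0.037
```

View pics/chk.png

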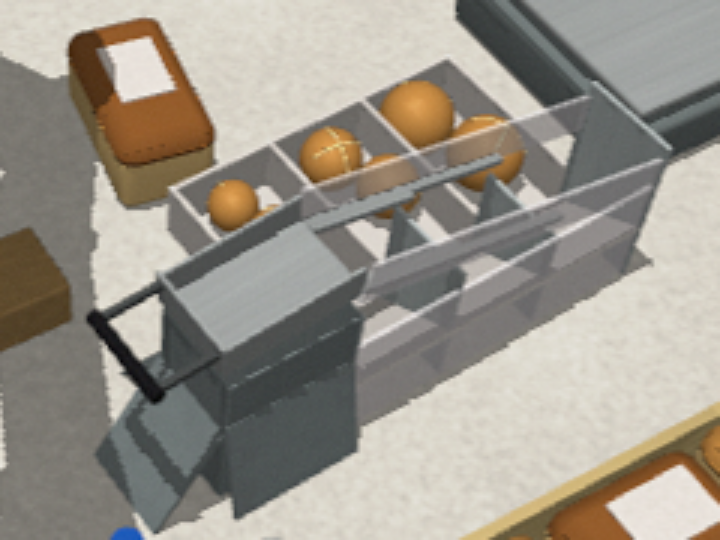

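View pics/tend.png

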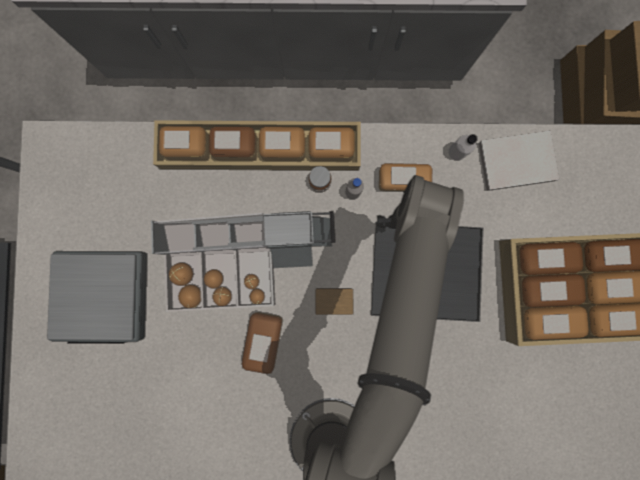

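The top view shows all six rolls in their bins: large near (180,285), medium near (217,288) and small near (255,290). The pan is down, the sheet is empty where it is visible, and the bystanders haven't moved.

Call:
jog_arm([
  [[0,0,0],0],
  [[0,0,0],0],
  [[0,0,0],0],
  [[0,0,0],0],
  [[0,0,0],0],
  [[0,0,0],0],
  [[0,0,0],0],
  [[0,0,0],0],
  [[0,0,0],0],
  [[0,0,0],0],
])

```text
clock: 71.3
tcp_pos: [0.6152, -0.1531, 0.3289]
orientation: [0.069, -3.141, 0.0]
contact_force: [0.7, 0.4, 0.7]
grip_width: 0.0396
```

```bash
python3 -c "
from h import *
say();print(hand_in())"
```

```text
t 71.3 [ 0.6152 -0.1531  0.3289] [ 0.069 -3.141  0.   ] F [0.7 0.4 0.7] w 0.0396
the job is handed in; nothing more can be done
None
```

All six rolls (2 small, 2 medium, 2 large) are graded into their own bins, and I handed the job in at 71 s. I picked them one at a time with a 20 N grip, set each in the pan, and tipped it by lifting the handle.

- **Final pictures:** the last top and scene views show two rolls in each correct bin, the pan down, the gripper clear, and the other items where they were at the start.
- **Minor issue:** one move call was refused whole because a shift was over the limit; I sent it again within the limit.
- **Partial check:** the automatic blob check sees only part of the rolls behind the ramp wall, so I counted all six by eye from the pictures.

No check failed or disagreed.

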